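# Click the vegetable cutter round to the pan

### The arm

A 6-joint arm with a two-finger parallel gripper is mounted at the origin on the work surface. World frame = base frame: x ahead of the robot, y to its left, z up, the work surface at z = 0. Lengths are in mm, angles in rad, forces in N, time in s.
With the tool pointing down it reaches from about 350 to 775 mm from the base axis. Payload 7.3 kg.
Tool frame: the origin (TCP) lies on the centre line of the jaws, within the pads' length; the fingertips stand 22 mm ahead of it and the grasp point (between the pads) lies 3 mm ahead of it (bot.finger_overhang is the distance from the TCP to the fingertips, in mm); y points along the fingers, z is the direction in which the jaws open and shut, and the axes are right-handed (so a half turn about y gives the same grasp; the last joint's range is limited). The gripper opens to 92 mm and grips with 3 to 60 N. Pads are 19 mm wide; open, the fingers measure 130 mm over their backs; the gripper's body (75 mm by 190 mm) begins 47 mm behind the grasp point.
Start: joints at [-1.311, 0.342, 1.524, -0, 1.275, -0.146], TCP at [207.269, -482.372, 248.741] pointing down, gripper open.
Joint ranges: [-2.53, 2.53], [-0.77, 2.02], [0.04, 2.7], [-1, 4.14], [0.28, 2.66], [-3.11, 3.11]. Speed limits (rad/s): [2.57, 2.57, 3.14, 3.14, 3.14, 3.14].

### API

Orientations are given as [roll, pitch, yaw] about the fixed x, y, z axes, in that order (R = Rz(yaw) Ry(pitch) Rx(roll)).
In Python, from plant import bot, viewer, find_in, spot_point gives the robot as it stands.
- The arm moves only by the tool send_rows, never from a script. Its argument "moves" is a list of rows, each a list of 3 entries, a list of its own where there are three numbers: the shift along the tool's x, y, z in mm, then the turn, a rotation vector about the tool's x, y, z in degrees, then the finger opening in mm, from 0 to 91.8. A call has 1 to 20 rows; each row shifts and turns the pose as measured when the row begins, along the tool's axes as they then stand; what a row does not reach is not made up. A row lasts 1/8 s, in which the tool goes at most 62.5 mm and 10.7 degrees, less where a joint would pass 70% of its speed; a pose out of reach is approached as far as the arm can. A call with a gripper value outside its range is refused whole. The fingers move at their own pace and stop on an object; the grip force is fixed at half the most. Time passes only in rows, so rows that do not move let the fingers close. It gives the time, the measured TCP pose, the force and the opening at its end, in the units of the state.
- bot.get_obs(): the state, without advancing time (a new reading comes with each control period).
- viewer.capture(name): name is "side" or "top" or "wrist"; returns the picture (480x640x3 uint8, blue, green, red); there is no depth.
- viewer.camera_model(name): a dict with "fx", "fy", "cx", "cy" (pixels), "rvec" (rotation vector, rad) and "tvec" (3), from world to camera coordinates, as OpenCV has them. Camera axes: x right, y down, z forward; pixel columns grow to the right and rows downward; lengths in mm; the calibration is good to about 2 mm. A picture is of the moment at which its call begins: read the wrist's pose just before it. camera_model takes no time and is no camera call; for the wrist camera it gives the pose at the moment of the call.
- bot.close_job(): hands the job in, once; it reports no verdict.
Trained networks look in the newest picture that a camera, given by its name, has taken for a name from the list of things; names that differ only in an ending like _2 or _b are one class to them, and where a whole thing is asked for, a point or a joint stands for the part that bears it (a point fixed in the world has none). Each returns a list of dicts, best first, with "conf" (0 to 1); they miss things now and then, are a little off and sometimes report something else, mostly with a low value. They report only what shows in the picture. A call takes as long as a camera call. They do not tell look-alikes from the thing itself.
- find_in(camera, thing): "extent" ([centre column, centre row, width, height] in pixels, round what is visible of it).
- spot_point(camera, thing): "point" ([column, row] in pixels: a listed point, or the origin of a listed thing).
The state is a dict: "time": time; "joint_positions": joint angles; "dq": joint speeds; "tau": joint torques, N m; "tool_pos": TCP position; "tcp_rot": TCP orientation; "contact_force": force on the tool from outside, world axes, zero at the start; "moment": the same for the moment, N m; "grip_width": finger opening in mm.
Only numpy, scipy, OpenCV 4.12 (cv2) and the standard library are available. Lean on these libraries where they do the work, as an engineer would, in place of code of your own. Each camera call takes 0.05 s, during which the arm holds its last target.

### The job

The vegetable cutter stands on a swivel base that clicks into a stop every 30 degrees. It has an upright wooden knob to turn it by. Turn it as many clicks as it takes until its chute points at the wide, shallow round pan (not at the deep pot or the square tray), and let go of it with the cutter resting in that click. Do not push the pan about: it stays where it stands.

Things in the scene. Friction and masses are not known exactly. Their poses are not given: they have to be found in the camera images.
- cutter (a joint): cutter's angle on its swivel base, rad, growing anticlockwise from above. Click stops at -90, -60, -30, 0, 30, 60, 90 degrees, hard stops at +-95. A spring pawl pulls it into the nearest stop; the hump between stops takes about 4 N at the knob. It starts in the stop at -90; the pan stands in line with stop -30, +30 or +90, within about 4 degrees, pot and tray with the two others
- cutter_axis (a point): point on the cutter's upright pivot axis, 80 mm above the table. Its x axis points level along the chute and turns with it, z up. Metal box 66 x 70 mm, hopper 74 x 78 (top at 143 mm), chute 66 mm wide reaching 135 mm from the axis, its end 68 to 94 mm up. Fixed round foot, radius 116 mm, 12 mm high, seven small studs on it marking the stops under the knob's arm
- cutter_knob (a point): middle of the upright round wooden knob that turns the cutter: 26 mm diameter, 72 to 126 mm above the table (this point at 100 mm), 120 mm from the pivot axis on the side opposite to the chute, on a flat steel arm whose top is 53 mm above the table. It spins freely on its stem, like a crank's, so a grip need not turn with the cutter
- pan_mid (a point): centre, half-way up, of the wide shallow round aluminium pan: 156 mm across its rim, 37 mm high, loose on the table, about 215 mm from the pivot axis. The deep round steel pot (96 mm wide, 70 mm high) and the square aluminium tray (125 mm wide, 50 mm high) stand round the cutter at the same distance
Not all that is in view belongs to the job. Leave any orange look-alike of the part that bears pan_mid alone.

How it is judged (in metres and radians):
At the end, for the whole second after the job is handed in: the chute points at the wide shallow round pan (the pan's centre lies within 45 mm, about 12 degrees, of the chute's line, so only the one right click will do), the cutter is at rest, and the pan is within 30 mm of where it stood (x of pan_mid in the frame of cutter_axis above 0.15 m and y of pan_mid in the frame of cutter_axis between -0.045 and 0.045 m and velocity of joint cutter between -0.05 and 0.05 rad/s and distance of pan_mid from where it was at the start of the episode below 0.03 m); the robot touches nothing.
It fails at once if the pan is pushed more than 30 mm (distance of pan_mid from where it was at the start of the episode above 0.03 m).
It also fails if it takes over 42 s, if anything falls off the work surface, if the arm or the gripper's body presses on something with over 40 N, if the wrist force passes 120 N, or if a joint passes its speed limit or range.

## Working session

There is one attempt and no reset: what is moved stays moved. The work goes in short steps, Python scripts to look and compute and a tool call to move; the robot and the scene stay as the last step left them, time stands still between calls to the robot, and variables do not carry over. Pictures are saved under pics/ and viewed, and the job is handed in when it is done.

Besides the shell and the picture viewer there is one more tool, called after "Emit:" by a JSON object that holds its "fn" and its "kwargs", one argument or row to a line. send_rows: Moves the arm, as the interface text tells. Its arguments: {"type":"object","properties":{"moves":{"type":"array","items":{"type":"array"}}},"required":["moves"]}

```bash
mkdir -p pics; cat > h.py <<'E'
import numpy as np,cv2
from plant import bot, viewer, find_in, spot_point
def ray(cam,px):
    m=viewer.camera_model(cam);R,_=cv2.Rodrigues(np.array(m["rvec"],float));t=np.array(m["tvec"],float).reshape(3)
    d=R.T@np.array([(px[0]-m["cx"])/m["fx"],(px[1]-m["cy"])/m["fy"],1.]);return -R.T@t,d
def at_z(cam,px,z):
    c,d=ray(cam,px);return c+d*(z-c[2])/d[2]
def proj(cam,p):
    m=viewer.camera_model(cam);K=np.array([[m["fx"],0,m["cx"]],[0,m["fy"],m["cy"]],[0,0,1.]])
    return cv2.projectPoints(np.array(p,float).reshape(-1,1,3),np.array(m["rvec"],float),np.array(m["tvec"],float),K,None)[0].reshape(-1,2)
E
python3 - <<'E'
from h import *
np.set_printoptions(precision=1,suppress=True)
Z={"cutter_axis":80,"cutter_knob":100,"pan_mid":18.5}
for c in ["top","side"]:
    im=viewer.capture(c);cv2.imwrite(f"pics/{c}0.png",im)
    for n,z in Z.items():
        for r in spot_point(c,n)[:3]: print(c,n,r,at_z(c,r["point"],z))
    for r in find_in(c,"pan_mid")[:4]: print(c,r)
o=bot.get_obs();print(o["time"],o["tool_pos"],o["tcp_rot"],o["grip_width"])
E
```

```text
top cutter_axis {'point': [330.6, 255.4], 'conf': 0.84} [543.6  67.6  80. ]
top cutter_knob {'point': [285.2, 259.9], 'conf': 0.78} [532.2 177.6 100. ]
top pan_mid {'point': [193.8, 350.5], 'conf': 0.92} [318.7 412.4  18.5]
top pan_mid {'point': [242.2, 263.7], 'conf': 0.76} [534.2 293.   18.5]
top pan_mid {'point': [434.6, 249.5], 'conf': 0.66} [ 561.9 -204.3   18.5]
top {'extent': [241.8, 265.4, 58.5, 60.8], 'conf': 0.93}
top {'extent': [436.9, 248.9, 59.7, 60.7], 'conf': 0.83}
top {'extent': [191.4, 355.2, 61.7, 65.2], 'conf': 0.73}
side cutter_axis {'point': [325.8, 229.2], 'conf': 0.74} [536.4  67.5  80. ]
side cutter_knob {'point': [282.8, 258.7], 'conf': 0.7} [536.6 193.1 100. ]
side pan_mid {'point': [283.5, 430.0], 'conf': 0.73} [316.2 412.1  18.5]
side pan_mid {'point': [392.4, 178.4], 'conf': 0.6} [ 559.7 -198.4   18.5]
side pan_mid {'point': [253.4, 315.4], 'conf': 0.57} [524.7 295.1  18.5]
side {'extent': [253.9, 310.4, 80.2, 68.2], 'conf': 0.84}
side {'extent': [280.0, 429.0, 88.4, 92.0], 'conf': 0.76}
0.5 [ 207.3 -482.4  248.7] [-1.6  0.  -2.7] 91.7639273011541
```

View pics/top0.png

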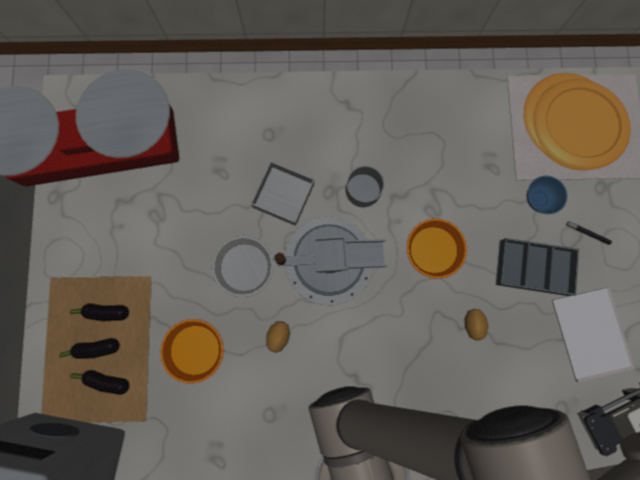

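View pics/side0.png

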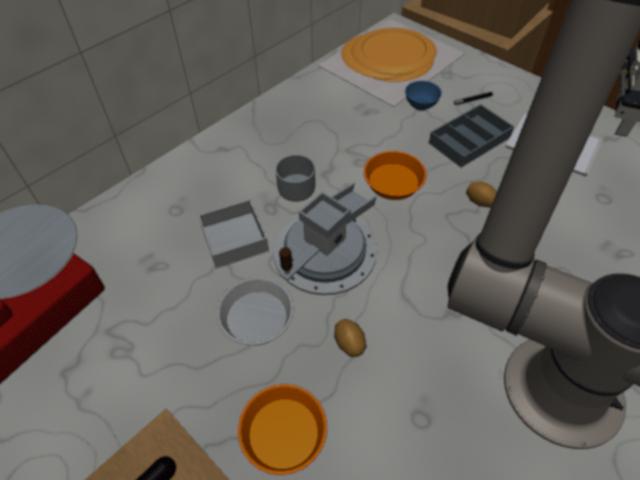

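```bash
python3 - <<'E'
import cv2
a=cv2.imread("pics/top0.png")[190:400,150:490]
cv2.imwrite("pics/top0c.png",cv2.resize(a,(800,494),interpolation=cv2.INTER_CUBIC))
E
```

```text
(no output)
```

View pics/top0c.png

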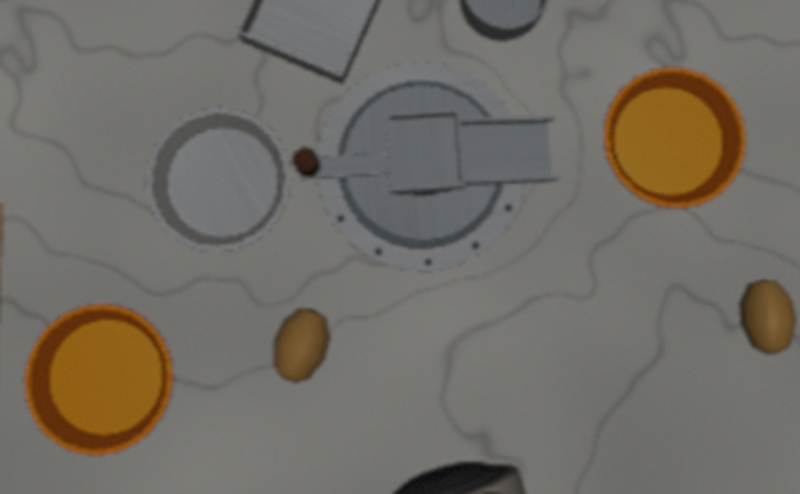

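The candidates for pan_mid in the top picture are:
- Grey aluminium round at (242,265): wide, shallow and not orange, so this is the pan.
- Orange rounds at (436,249) and (192,352): look-alikes, to be left alone.
- Tray at (283,193) and pot at (365,187).

The pan is on the knob side, opposite the chute, so the chute needs stop +90. That is six clicks anticlockwise, with the knob swinging past the robot side. I'll triangulate before moving.

```bash
python3 - <<'E'
from h import *
from scipy.spatial.transform import Rotation as Ro
np.set_printoptions(precision=1,suppress=True)
P={}
for n in ["cutter_axis","cutter_knob"]:
    A=np.zeros((3,3));b=np.zeros(3)
    for c in ["top","side"]:
        r=spot_point(c,n)[0]; o,d=ray(c,r["point"]);d/=np.linalg.norm(d);M=np.eye(3)-np.outer(d,d);A+=M;b+=M@o
    P[n]=np.linalg.solve(A,b);print(n,P[n])
pt,ps=spot_point("top","pan_mid"),spot_point("side","pan_mid")
# foot ring fit: project model foot at candidates, studs: hand check
for ax in [(540,67.5),(543,67)]:
    th=np.linspace(0,2*np.pi,90)
    for c in ["top","side"]:
        im=cv2.imread(f"pics/{c}0.png")
        for z,r in [(12,116),(0,116)]:
            pts=[[ax[0]+r*np.cos(t),ax[1]+r*np.sin(t),z] for t in th]
            for p in proj(c,pts): im[int(round(p[1])),int(round(p[0]))]=(0,0,255)
        for p in proj(c,[[*ax,143],[ax[0]-6,ax[1]+120,126],[ax[0]-6,ax[1]+120,72]]): cv2.circle(im,(int(p[0]),int(p[1])),1,(0,255,0),-1)
        s=im[160:370,190:450]
        cv2.imwrite(f"pics/{c}_{ax[0]}.png",cv2.resize(s,(520,420)))
E
python3 -c "
import cv2,numpy as np
a=[cv2.imread(f'pics/{c}_{x}.png') for c in('top','side') for x in (540,543)]
i=np.vstack([np.hstack(a[:2]),np.hstack(a[2:])]);cv2.imwrite('pics/fit.png',cv2.resize(i,(743,600)))"
```

```text
cutter_axis [542.   65.6  74.1]
cutter_knob [539.  182.9  86.1]
```

View pics/fit.png

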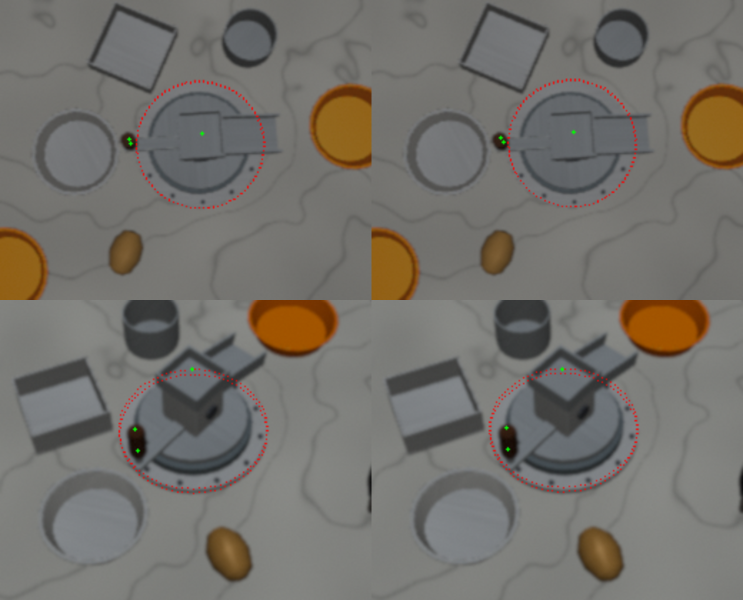

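```bash
python3 - <<'E'
from h import *
from scipy.spatial.transform import Rotation as Ro
o=bot.get_obs();R=Ro.from_euler("xyz",o["tcp_rot"]).as_matrix()
print(R.round(3),o["time"])
p=np.array(o["tool_pos"])
print(R.T@(np.array([535,187,230])-p))
E
```

```text
[[-0.919  0.     0.395]
 [-0.395 -0.    -0.919]
 [-0.    -1.     0.   ]] 0.8
[-565.333474     18.70201645 -485.65478695]
```

The axis overlay fits at about (541, 67.5), which puts the knob near (535, 187). I'll rotate the tool so the jaws open along world x, then travel.

Emit:
{"fn": "send_rows", "kwargs": {
  "moves": [
    [[0,0,0],[0,-10,0],60],
    [[0,0,0],[0,-10,0],60],
    [[0,0,0],[0,-10,0],60],
    [[0,0,0],[0,-10,0],60],
    [[0,0,0],[0,-10,0],60],
    [[0,0,0],[0,-10,0],60],
    [[0,0,0],[0,-7,0],60]
  ]
}}

```text
time: 1.68
tool_pos: [207.3, -482.4, 248.8]
tcp_rot: [-1.571, -0.0, -1.528]
contact_force: [0.5, -0.6, -0.0]
grip_width: 60.0
```

Emit:
{"fn": "send_rows", "kwargs": {
  "moves": [
    [[-30,0,15],[0,2.4,0],60],
    [[-48,0,24],[0,0,0],60],
    [[-48,0,24],[0,0,0],60],
    [[-48,0,24],[0,0,0],60],
    [[-48,0,24],[0,0,0],60],
    [[-48,0,24],[0,0,0],60],
    [[-48,0,24],[0,0,0],60],
    [[-48,0,24],[0,0,0],60],
    [[-48,0,24],[0,0,0],60],
    [[-48,0,24],[0,0,0],60],
    [[-48,0,24],[0,0,0],60],
    [[-48,0,24],[0,0,0],60],
    [[-48,0,24],[0,0,0],60],
    [[-48,0,24],[0,0,0],60],
    [[0,0,0],[0,0,0],60]
  ]
}}

```text
time: 3.55
tool_pos: [544.1, 192.2, 249.3]
tcp_rot: [-1.562, -0.004, -1.573]
contact_force: [-0.3, -0.4, 0.1]
grip_width: 59.9
```

```bash
python3 - <<'E'
from h import *
np.set_printoptions(precision=1,suppress=True)
o=bot.get_obs();print(o["time"],o["tool_pos"],o["tcp_rot"],o["joint_positions"])
im=viewer.capture("wrist");cv2.imwrite("pics/w1.png",im)
for r in spot_point("wrist","cutter_knob")[:2]: print(r,at_z("wrist",r["point"],100))
for r in find_in("wrist","cutter_knob")[:2]: print(r)
print(proj("wrist",[[535,187,126],[535,187,72]]))
E
```

```text
3.55 [544.1 192.2 249.3] [-1.6 -0.  -1.6] [ 0.2  0.4  1.4 -0.   1.3  0.2]
{'point': [304.6, 223.7], 'conf': 0.89} [535.7 184.6 100. ]
{'extent': [313.5, 300.1, 151.8, 220.7], 'conf': 0.97}
[[302.9 229.9]
 [304.5 209.8]]
```

View pics/w1.png

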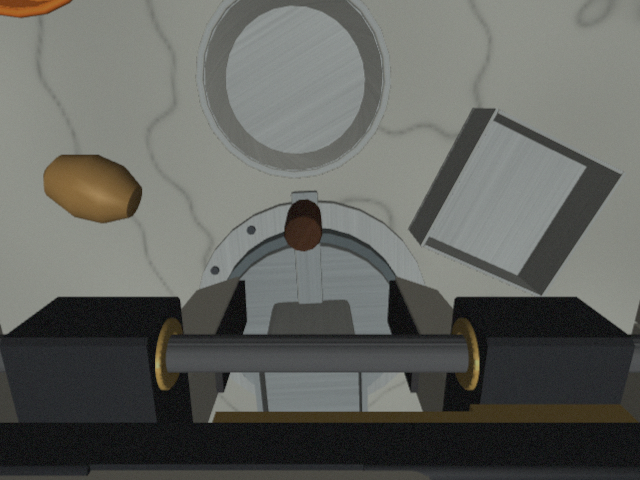

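The wrist view shows the knob top at (303,232) with the grey pan beyond it, centre about (294,85). The knob is at about (535.5, 185.5). Next I descend and grip.

Emit:
{"fn": "send_rows", "kwargs": {
  "moves": [
    [[6.5,0,-8.5],[0,0,0],60],
    [[0,40,0],[0,0,0],60],
    [[0,40,0],[0,0,0],60],
    [[0,30,0],[0,0,0],60],
    [[0,20,0],[0,0,0],60],
    [[0,7,0],[0,0,0],60]
  ]
}}

```text
time: 4.45
tool_pos: [532.8, 172.5, 113.4]
tcp_rot: [-1.558, -0.006, -1.587]
contact_force: [-0.5, 0.3, -0.6]
grip_width: 59.7
```

Emit:
{"fn": "send_rows", "kwargs": {
  "moves": [
    [[-12.5,0,2.5],[0,0,-0.7],60],
    [[0,0,0],[0,0,0],60]
  ]
}}

```text
time: 4.7
tool_pos: [536.1, 184.8, 115.0]
tcp_rot: [-1.556, -0.018, -1.589]
contact_force: [-0.6, 0.0, 0.3]
grip_width: 60.1
```

```bash
python3 - <<'E'
from h import *
o=bot.get_obs();print(o["time"],o["tool_pos"],o["tcp_rot"])
im=viewer.capture("wrist");cv2.imwrite("pics/w2.png",im)
E
```

```text
4.7 [536.07340424 184.77200197 115.01232233] [-1.55606858 -0.01842526 -1.58875801]
```

View pics/w2.png

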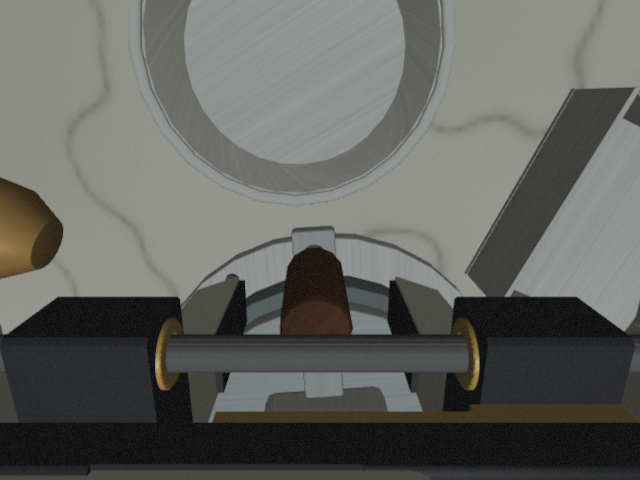

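The knob sits centred between the open fingers at about (315,285). I'll correct the small tilt and close.

Emit:
{"fn": "send_rows", "kwargs": {
  "moves": [
    [[0,2,0],[-0.8,0,1.0],50],
    [[0,0,0],[0,0,0],20],
    [[0,0,0],[0,0,0],20],
    [[0,0,0],[0,0,0],20],
    [[0,0,0],[0,0,0],20]
  ]
}}

```text
time: 5.38
tool_pos: [535.9, 184.4, 114.1]
tcp_rot: [-1.571, 0.0, -1.588]
contact_force: [-1.0, -0.0, 1.1]
grip_width: 25.2
```

```bash
cat > arc.py <<'E'
from h import *
import sys
from scipy.spatial.transform import Rotation as Ro
A=np.array([541,66.5]);o=bot.get_obs();p=np.array(o["tool_pos"]);R=Ro.from_euler("xyz",o["tcp_rot"]).as_matrix()
d=p[:2]-A;ph=np.degrees(np.arctan2(d[1],d[0]));print("t",o["time"],"r",np.hypot(*d).round(1),"phi",ph.round(1),o["contact_force"])
for i in range(int(sys.argv[1])):
    ph+=6;q=np.array([*(A+120*np.array([np.cos(np.radians(ph)),np.sin(np.radians(ph))])),114]);s=R.T@(q-p);p=q;print(round(ph,1),s.round(1))
E
python3 arc.py 30
```

```text
t 5.375 r 118.0 phi 92.5 [-1.03795393 -0.02055772  1.11409073]
98.5 [ -0.6   0.1 -12.6]
104.5 [  2.7  -0.  -12.3]
110.5 [  4.   -0.  -11.9]
116.5 [  5.2  -0.  -11.4]
122.5 [  6.4  -0.  -10.8]
128.5 [  7.5  -0.  -10.1]
134.5 [ 8.5 -0.  -9.3]
140.5 [ 9.4 -0.  -8.3]
146.5 [10.2 -0.  -7.3]
152.5 [10.9 -0.  -6.2]
158.5 [11.5 -0.  -5. ]
164.5 [12.  -0.  -3.8]
170.5 [12.3 -0.  -2.5]
176.5 [12.5 -0.  -1.2]
182.5 [12.6 -0.   0.1]
188.5 [12.5 -0.   1.4]
194.5 [12.3 -0.   2.7]
200.5 [11.9 -0.   4. ]
206.5 [11.4 -0.   5.2]
212.5 [10.8 -0.   6.4]
218.5 [10.1 -0.   7.5]
224.5 [ 9.3 -0.   8.5]
230.5 [ 8.3 -0.   9.4]
236.5 [ 7.3 -0.  10.2]
242.5 [ 6.2  0.  10.9]
248.5 [ 5.   0.  11.5]
254.5 [ 3.8  0.  12. ]
260.5 [ 2.5  0.  12.3]
266.5 [ 1.2  0.  12.5]
272.5 [-0.1  0.  12.6]
```

Emit:
{"fn": "send_rows", "kwargs": {
  "moves": [
    [[0.7,0,-12.6],[0,0,0],20],
    [[2.5,0,-12.3],[0,0,0],20],
    [[4,0,-12],[0,0,0],20],
    [[5,0,-11.5],[0,0,0],20],
    [[6.4,0,-11],[0,0,0],20]
  ]
}}

```text
time: 6.0
tool_pos: [474.2, 164.2, 114.2]
tcp_rot: [-1.566, -0.003, -1.587]
contact_force: [6.8, -2.8, -5.7]
grip_width: 25.3
```

```bash
python3 arc.py 6
```

```text
t 6.0 r 118.3 phi 124.4 [ 6.81602545 -2.84088508 -5.72480866]
130.4 [  6.4   0.1 -10.8]
136.4 [ 8.8 -0.  -9. ]
142.4 [ 9.7 -0.  -8. ]
148.4 [10.4 -0.  -7. ]
154.4 [11.1  0.  -5.8]
160.4 [11.7  0.  -4.6]
```

Works well, with low forces.

Emit:
{"fn": "send_rows", "kwargs": {
  "moves": [
    [[7,0,-10.2],[0,0,0],20],
    [[8.8,0,-9],[0,0,0],20],
    [[9.7,0,-8],[0,0,0],20],
    [[10.4,0,-7],[0,0,0],20],
    [[11,0,-5.8],[0,0,0],20],
    [[11.7,0,-4.6],[0,0,0],20]
  ]
}}

```text
time: 6.75
tool_pos: [427.3, 102.8, 114.2]
tcp_rot: [-1.558, -0.003, -1.587]
contact_force: [7.6, 0.8, -7.5]
grip_width: 25.6
```

```bash
python3 arc.py 8
```

```text
t 6.75 r 119.4 phi 162.3 [ 7.64891728  0.79462701 -7.47372981]
168.3 [12.   0.1 -3.6]
174.3 [12.4  0.  -1.7]
180.3 [12.6  0.  -0.4]
186.3 [12.5  0.1  0.9]
192.3 [12.4  0.1  2.2]
198.3 [12.1  0.1  3.5]
204.3 [11.6  0.1  4.7]
210.3 [11.1  0.1  5.9]
```

Emit:
{"fn": "send_rows", "kwargs": {
  "moves": [
    [[12,0,-3.2],[-0.3,0,0],20],
    [[12.4,0,-1.7],[-0.3,0,0],20],
    [[12.5,0,-0.4],[-0.2,0,0],20],
    [[12.5,0,0.9],[-0.2,0,0],20],
    [[12.4,0,2.2],[0,0,0],20],
    [[12,0,3.5],[0,0,0],20]
  ]
}}

```text
time: 7.5
tool_pos: [427.5, 26.2, 114.1]
tcp_rot: [-1.573, 0.001, -1.588]
contact_force: [4.4, 2.9, -5.7]
grip_width: 25.5
```

```bash
python3 arc.py 14
```

```text
t 7.5 r 120.5 phi -160.5 [ 4.37914255  2.94942943 -5.67332056]
-154.5 [11.3  0.1  5.5]
-148.5 [10.9 -0.   6.2]
-142.5 [10.2 -0.   7.3]
-136.5 [ 9.4 -0.   8.3]
-130.5 [ 8.5 -0.   9.3]
-124.5 [ 7.5 -0.  10.1]
-118.5 [ 6.4 -0.  10.8]
-112.5 [ 5.2 -0.  11.4]
-106.5 [ 4.  -0.  11.9]
-100.5 [ 2.7 -0.  12.3]
-94.5 [ 1.4 -0.  12.5]
-88.5 [ 0.1 -0.  12.6]
-82.5 [-1.2 -0.  12.5]
-76.5 [-2.5 -0.  12.3]
```

Emit:
{"fn": "send_rows", "kwargs": {
  "moves": [
    [[11.3,0,5.2],[0,0,0],20],
    [[10.9,0,6.2],[0,0,0],20],
    [[10.2,0,7.3],[0,0,0],20],
    [[9.4,0,8.3],[0,0,0],20],
    [[8.5,0,9.3],[0,0,0],20],
    [[7.5,0,10],[0,0,0],20]
  ]
}}

```text
time: 8.25
tool_pos: [475.1, -35.9, 114.1]
tcp_rot: [-1.574, 0.003, -1.59]
contact_force: [5.5, 4.8, -4.0]
grip_width: 25.5
```

```bash
python3 arc.py 6
```

```text
t 8.25 r 121.7 phi -122.8 [ 5.54966243  4.83157439 -4.01611343]
-116.8 [ 4.6  0.  11.9]
-110.8 [ 4.8 -0.1 11.6]
-104.8 [ 3.6 -0.1 12. ]
-98.8 [ 2.3 -0.  12.3]
-92.8 [ 1.  -0.  12.5]
-86.8 [-0.3 -0.  12.6]
```

Emit:
{"fn": "send_rows", "kwargs": {
  "moves": [
    [[5,0,11.8],[0,0,0],20],
    [[4.8,0,11.6],[0,0,0],20],
    [[3.6,0,12],[0,0,0],20],
    [[2.3,0,12],[0,0,0],20],
    [[1,0,11],[0,0,0],20],
    [[0,0,8],[0,0,0],20],
    [[0,0,0],[0,0,0],20]
  ]
}}

```text
time: 9.12
tool_pos: [546.8, -55.4, 114.1]
tcp_rot: [-1.574, 0.002, -1.589]
contact_force: [0.0, 1.3, 2.1]
grip_width: 25.1
```

```bash
python3 arc.py 2
```

```text
t 9.125 r 122.1 phi -87.3 [0.01239358 1.32029248 2.09931331]
-81.3 [-3.5  0.  12.3]
-75.3 [-2.8 -0.  12.2]
```

At −87.3° with next to no force, so it is seated in the stop. I'll release and rise straight up.

Emit:
{"fn": "send_rows", "kwargs": {
  "moves": [
    [[0,0,0],[0,0,0],60],
    [[0,0,0],[0,0,0],60],
    [[0,0,0],[0,0,0],60],
    [[0,-15,0],[0,0,0],60],
    [[0,-35,0],[0,0,0],60],
    [[0,-45,0],[0,0,0],60],
    [[0,-45,0],[0,0,0],60],
    [[20,0,-30],[0,0,0],60],
    [[40,0,-30],[0,0,0],60],
    [[50,0,-30],[0,0,0],60],
    [[50,0,-20],[0,0,0],60],
    [[0,0,0],[0,0,0],60],
    [[0,0,0],[0,0,0],60]
  ]
}}

```text
time: 10.75
tool_pos: [430.1, -218.6, 269.2]
tcp_rot: [-1.567, -0.005, -1.588]
contact_force: [0.5, 0.3, 0.6]
grip_width: 59.9
```

```bash
python3 - <<'E'
from h import *
np.set_printoptions(precision=1,suppress=True)
Z={"cutter_axis":80,"cutter_knob":100,"pan_mid":18.5}
for c in ["top","side"]:
    im=viewer.capture(c);cv2.imwrite(f"pics/{c}9.png",im)
    for n,z in Z.items():
        for r in spot_point(c,n)[:3]: print(c,n,r,at_z(c,r["point"],z))
a=cv2.imread("pics/top9.png")[150:400,150:490];b=cv2.imread("pics/side9.png")[130:380,170:510]
cv2.imwrite("pics/end.png",np.hstack([cv2.resize(a,(400,294)),cv2.resize(b,(400,294))]))
E
```

```text
top cutter_axis {'point': [330.9, 256.3], 'conf': 0.96} [541.4  66.9  80. ]
top cutter_knob {'point': [381.6, 251.9], 'conf': 0.84} [547.3 -54.9 100. ]
top pan_mid {'point': [243.2, 264.8], 'conf': 0.97} [531.3 290.4  18.5]
top pan_mid {'point': [192.4, 349.1], 'conf': 0.97} [322.1 416.   18.5]
top pan_mid {'point': [433.8, 250.7], 'conf': 0.61} [ 558.8 -202.1   18.5]
side cutter_axis {'point': [324.5, 226.2], 'conf': 0.8} [544.   63.3  80. ]
side cutter_knob {'point': [359.2, 188.8], 'conf': 0.91} [549.6 -55.4 100. ]
side pan_mid {'point': [252.5, 310.5], 'conf': 0.89} [534.5 288.7  18.5]
side pan_mid {'point': [392.0, 178.6], 'conf': 0.6} [ 560.  -197.2   18.5]
side pan_mid {'point': [283.5, 430.5], 'conf': 0.59} [315.6 412.7  18.5]
```

View pics/end.png

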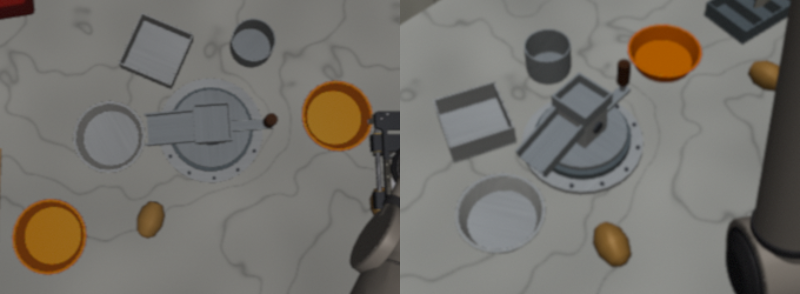

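The chute now points over the pan's rim. The axis-to-knob line passes within about 2 mm of the pan's centre, and the arm is clear. Handing in.

```bash
python3 - <<'E'
from h import *
a=cv2.imread("pics/top9.png").astype(int);b=cv2.imread("pics/top0.png").astype(int)
print("pan rim region diff",np.abs(a-b)[235:300,212:268].mean())
print(bot.close_job(), bot.get_obs()["time"])
E
```

```text
pan rim region diff 3.684340659340659
the job is handed in; nothing more can be done
the job is handed in; nothing more can be done
```

I turned the cutter six clicks anticlockwise by its knob, from stop −90 to +90. Its chute now points at the grey aluminium pan, and I let go and handed the job in at about 11 s of the 42 s. The judge reports no verdict.

- **Aim:** in the last top picture, the pan's centre lies within about 2 mm of the chute's line. The side camera's estimate also agrees within tolerance.
- **Resting in the click:** force at the tool had dropped to about 2.5 N at the stop before I opened the fingers. I did not take two pictures to confirm the cutter was at rest.
- **Pan:** the networks' pan position differs by about 4 mm (top) and 12 mm (side) between the first and last pictures. I put this down to detection noise, because the fingers never came near the pan. It is well under the 30 mm limit.
- **Arm:** wrist forces at the step ends stayed at or below about 11 N, and the gripper ended at about (430, −219, 269), touching nothing. The orange look-alikes were left alone.

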